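Stow the two halves of a shoe last in their fitted blocks

ROBOT

A 6-joint arm with a two-finger parallel gripper is mounted at the origin on the work surface. World frame = base frame: x ahead of the robot, y to its left, z up, the work surface at z = 0. Lengths are in mm, angles in rad, forces in N, time in s.
With the tool pointing down it reaches from about 350 to 975 mm from the base axis. Payload 7.1 kg.
Tool frame: the origin (TCP) lies midway between the tips of the shut fingers; the grasp point (between the pads) lies 19 mm behind it; z points along the fingers, y is the line along which they close (so a half turn about z gives the same grasp; the last joint's range is limited). The gripper opens to 88 mm and grips with 3 to 60 N. Pads are 20 mm wide; open, the fingers measure 115 mm over their backs; the gripper's body (75 mm by 178 mm) begins 61 mm behind the grasp point.
Start: joints at [1.275, 0.423, 1.63, -0, 1.089, -0.019], TCP at [170.768, 601.201, 222.675] pointing down, gripper open.
Joint ranges: [-3, 3], [-0.9, 2.11], [0.09, 2.58], [-1.31, 4.45], [0.11, 2.69], [-2.54, 2.54]. Speed limits (rad/s): [2.39, 2.39, 3.01, 3.14, 3.14, 3.14].

INTERFACE

Orientations are given as [roll, pitch, yaw] about the fixed x, y, z axes, in that order (R = Rz(yaw) Ry(pitch) Rx(roll)).
In Python, from plant import sensors, optics, robot gives the robot as it stands. The module is installed in compiled form; this text tells all that it offers.
- The arm moves only by the tool step_arm, never from a script. Its argument "targets" is a list that holds one entry, the list of rows, each a list of 7 numbers: the opening, from -1 (shut) to 1 (fully open), then the shift along the tool's x, y, z in mm, then the turn, a rotation vector about the tool's x, y, z in rad. A call has 1 to 5 rows; each row is the pose to reach, as a shift and turn from the pose commanded when the call began, along the tool's axes at that moment; what a row does not reach only later rows make up. A row lasts 1/8 s, in which the tool goes at most 62.5 mm and 10.7 degrees, less where a joint would pass 70% of its speed; a pose out of reach is approached as far as the arm can. A call with a gripper value outside its range is refused whole. The fingers move at their own pace and stop on an object; the grip force is fixed at half the most. Time passes only in rows, so rows that repeat a pose let the fingers close. It gives the time, the measured TCP pose, the force, the opening and the grip force at its end, in the units of the state.
- sensors.get_state(): the state, without advancing time (a new reading comes with each control period).
- optics.grab_frame(name): name is "scene" or "top" or "wrist"; returns the picture (384x512x3 uint8, red, green, blue); there is no depth.
- optics.camera_params(name): a dict with "K" (3x3 intrinsics, pixels), "k1" (the pictures are not rectified: a ray, as slopes to the right and down, at radius r is drawn at 1 + k1 r^2 times it, then the intrinsics apply), "T" (4x4, takes a point from camera to world coordinates). Camera axes: x right, y down, z forward; pixel columns grow to the right and rows downward; lengths in mm; the calibration is good to about 2 mm. A picture is of the moment at which its call begins: read the wrist's pose just before it. camera_params takes no time and is no camera call; for the wrist camera it gives the pose at the moment of the call.
- robot.finish_job(): hands the job in; it is judged then, once.
The state is a dict: "t": time; "joint_pos": joint angles; "dq": joint speeds; "effort": joint torques, N m; "eef_pos": TCP position; "ee_rot": TCP orientation; "ft_force": force on the tool from outside, world axes, zero at the start; "moment": the same for the moment, N m; "gripper_width": opening from 0.0 (shut) to 1.0 (fully open); "finger_force": force on a finger pad.
Only numpy, scipy, OpenCV 4.12 (cv2) and the standard library are available. Lean on these libraries where they do the work, as an engineer would, in place of code of your own. Each camera call takes 0.05 s, during which the arm holds its last target. There are 200 camera calls.

TASK

Put the two loose halves of the green shoe last away in the wooden block that is shaped for each: each half fully home in its pocket, flat on the pocket's floor and the right way round. The toe half goes in toe first under the wooden bridge, pushing back the sprung pad, so that its heel end drops inside the end wall and the spring holds it against that wall. The lasts standing in the rack at the side are not part of this. Leave the other things on the bench where they are.

Things in the scene. Friction and masses are not known exactly. Their poses are not given: they have to be found in the camera images.
- toe_half: Front half of a two-part shoe last, green plastic, 140 x 60 x 78 mm, about 0.24 kg (varies), upright on the table. Origin: centre of its flat sole; +x to the round toe, +z up. Sole from x = -70 mm (flat cut face) to +70 mm (toe, a half circle of radius 30 mm about x = 40 mm). The low foot is 60 mm wide, 28 mm high, the toe 26 mm high from x = 40 mm on.
- toe_tip (a point): Tip of the toe half's toe at sole level: 70 mm from that body's origin along its +x.
- toe_grip (a point): Place to grip the toe half, at x = -30, z = 60 mm in its frame: inside the cone, a ridge above the foot with parallel sides 40 mm apart (y = -20 to +20 mm), x = -70 to -2 mm, z = 30 to 78 mm; from its front a slope runs down to the toe. Grip across y.
- heel_half: Rear half of the last, same green plastic, 80 x 60 x 78 mm, about 0.17 kg (varies), upright on the table. Origin: centre of its flat sole; +x to its flat cut face at x = +40 mm; the back (-x) is a half circle of radius 30 mm about x = -10 mm, ending at x = -40 mm. The foot is 60 mm wide, 32 mm high.
- heel_front (a point): Foot of the heel half's flat cut face: 40 mm from that body's origin along its +x.
- heel_grip (a point): Place to grip the heel half, at x = 5, z = 60 mm in its frame: inside its cone, parallel sides 40 mm apart (y = -20 to +20 mm), x = -24 to +40 mm, z = 32 to 78 mm. Grip across y.
- toe_nest: Fixed wooden block for the toe half, 204 x 112 mm, 15 mm thick floor; +x to its bridge end. Origin: on its underside. When home, the toe half's frame lies on this frame, same +x, 15 mm higher. Walls rise 16 mm over the floor; side walls' inner faces at y = -32.5 and +32.5 mm, x = -70 to +47 mm. A housing wall at x = 94 to 108 mm, top z = 47 mm, closes the far end.
- end_wall (a point): Top edge (z = 31 mm) of the toe block's end wall, on its inner face, at x = -70 mm in the block's frame; the wall is 14 mm thick. The home toe half's flat cut face rests against it; once inside, press the cone down: the spring's friction can hold it up.
- bridge (a point): Centre of the underside of the toe block's bridge bar: 36 mm over the pocket floor (z = 51 mm), x = 55 to 75 mm in the block's frame, top z = 61 mm, posts' inner faces at y = -38 and +38 mm. It stops the last being let straight down: go under it with the toe tipped down 8 to 12 degrees and the tip near the floor, then lower the heel end.
- pad_rest (a point): Where the face of the toe block's sprung steel pad is at rest: x = 62 mm in the block's frame (z 17 to 37 mm, 52 mm wide), facing -x. The toe pushes it towards +x, to 80 mm at most; 3.5 N to start it, 6.3 N at 8 mm (last home), 9.8 N at 18 mm. It pushes the last back against the end wall.
- heel_nest: Fixed wooden block for the heel half, 124 x 112 mm. Origin: on its underside. When home, the heel half's frame lies on this frame, same +x (flat face to +x, round back to -x), 15 mm higher. Pocket with 2 mm clearance all round: inner faces at x = +42 mm, y = -32 and +32 mm, back of three flats (x = -42 mm, and two at 45 degrees).
- heel_floor (a point): Middle of the heel block's pocket floor, 15 mm over the block's underside; the walls rise 16 mm higher, to z = 31 mm. Let the heel half down straight from above.
- hammer: Bystander: shoemaker's hammer, 240 mm long, near the far side of the bench
- awl: Bystander: hand tool with a round handle, 150 mm long, near the robot on its right
- glue_pot: Bystander: white jar with a red cap, 60 mm across, 75 mm high
- tack_tin: Bystander: low aluminium tin, 60 mm across, 45 mm high
- wedge_block: Bystander: dark wooden block 70 x 45 x 30 mm, near the robot
- brush: Bystander: brush, 170 mm long, lying beyond the wooden blocks

How it is judged (in metres and radians):
At the end, for the whole second after the job is handed in: Each half rests in its own block, right way round: its origin within 4 mm (toe half lengthwise) or 4.5 mm (otherwise) of home in the block's plane, its sole within 3.5 mm of the pocket floor, upright within 2.3 degrees, both at rest (x of toe_half in the frame of toe_nest between -0.004 and 0.004 m and y of toe_half in the frame of toe_nest between -0.0045 and 0.0045 m and z of toe_half in the frame of toe_nest between 0.011 and 0.0185 m and x of toe_tip in the frame of toe_nest between 0.064 and 0.076 m and angle between each of toe_half, heel_half's own z axis and vertical below 0.04 rad and x of heel_half in the frame of heel_nest between -0.0045 and 0.0045 m and y of heel_half in the frame of heel_nest between -0.0045 and 0.0045 m and z of heel_half in the frame of heel_nest between 0.011 and 0.0185 m and x of heel_front in the frame of heel_nest between 0.034 and 0.046 m and linear speed of each of toe_half, heel_half below 0.02 m/s and angular speed of each of toe_half, heel_half below 0.2 rad/s); the robot touches nothing.
It fails at once if the hammer, awl, glue pot, tack tin, wedge block or brush is moved more than 40 mm (distance of any of hammer, awl, glue_pot, tack_tin, wedge_block, brush from where it was at the start of the episode above 0.04 m).
It also fails if it takes over 70 s, if anything falls off the work surface, if the arm or the gripper's body presses on something with over 40 N, if the wrist force passes 120 N, or if a joint passes its speed limit or range.

## Working session

There is one attempt and no reset: what is moved stays moved. The work goes in short steps, Python scripts to look and compute and a tool call to move; the robot and the scene stay as the last step left them, time stands still between calls to the robot, and variables do not carry over. Pictures are saved under pics/ and viewed, at most 13 in all, crops included, and the job is handed in when it is done.

Besides the shell and the picture viewer there is one more tool, called after "Request:" in YAML: its name, and indented under it one key for each argument. step_arm: Moves the arm, as the interface text tells. Its arguments: {"type":"object","properties":{"targets":{"type":"array","items":{"type":"array","items":{"type":"array","items":{"type":"number"}}}}},"required":["targets"]}

```bash
mkdir -p pics
cat > h.py <<'E'
import numpy as np, cv2
from scipy.spatial.transform import Rotation as R
from plant import sensors, optics, robot
def grab(name,fn=None):
    p=optics.camera_params(name); im=optics.grab_frame(name)
    if fn: cv2.imwrite('pics/'+fn,im[:,:,::-1])
    return im,p
def px2w(p,uv,z):
    K=np.array(p['K']);T=np.array(p['T']);k=p['k1'];out=[]
    for (u,v),zz in zip(uv,np.broadcast_to(z,len(uv))):
        d=np.array([(u-K[0,2])/K[0,0],(v-K[1,2])/K[1,1]]);s=d.copy()
        for _ in range(20): s=d/(1+k*(s@s))
        r=T[:3,:3]@np.array([*s,1]);o=T[:3,3];out.append(o+r*(zz-o[2])/r[2])
    return np.array(out)
def w2px(p,X):
    K=np.array(p['K']);T=np.array(p['T']);X=np.atleast_2d(X)
    c=(X-T[:3,3])@T[:3,:3];s=c[:,:2]/c[:,2:];s=s*(1+p['k1']*(s**2).sum(1))[:,None]
    return s*[K[0,0],K[1,1]]+[K[0,2],K[1,2]]
E
python3 - <<'E'
from h import *
for n in('top','scene'):
    im,p=grab(n); print(n,p['K'],p['k1'],np.round(p['T'],3))
    cv2.imwrite(f'pics/{n}0.png',cv2.resize(im[:,:,::-1],(800,600),interpolation=cv2.INTER_CUBIC)); cv2.imwrite(f'pics/{n}raw.png',im[:,:,::-1])
s=sensors.get_state();print(s)
E
```

```text
top [[346.95301291   0.         259.81291919]
 [  0.         346.95301291 194.80149437]
 [  0.           0.           1.        ]] -0.034905543945998804 [[ 1.20000e-02 -9.88000e-01  1.57000e-01  3.89397e+02]
 [-1.00000e+00 -1.60000e-02 -2.50000e-02 -4.67800e+01]
 [ 2.70000e-02 -1.57000e-01 -9.87000e-01  9.87425e+02]
 [ 0.00000e+00  0.00000e+00  0.00000e+00  1.00000e+00]]
scene [[392.16004833   0.         256.95752212]
 [  0.         392.16004833 188.7656409 ]
 [  0.           0.           1.        ]] -0.0842289139437876 [[-3.670000e-01  6.040000e-01 -7.070000e-01  1.344028e+03]
 [ 9.300000e-01  2.500000e-01 -2.690000e-01  2.475730e+02]
 [ 1.400000e-02 -7.560000e-01 -6.540000e-01  7.949180e+02]
 [ 0.000000e+00  0.000000e+00  0.000000e+00  1.000000e+00]]
{'t': 0.1, 'joint_pos': array([ 1.27498790e+00,  4.23749219e-01,  1.63055875e+00,  1.34006074e-05,
        1.08859708e+00, -1.89985748e-02]), 'dq': array([ 4.83004324e-05, -4.01309962e-04, -2.59840830e-03, -1.04942746e-03,
        1.30468678e-03,  5.72988379e-04]), 'effort': array([-6.54602518e-04, -5.45617425e+01, -2.74325842e+01,  6.45496161e-02,
        1.88434089e-02, -2.31149994e-05]), 'eef_pos': array([170.63871275, 600.76514049, 222.01046283]), 'ee_rot': array([-3.14028072e+00, -3.67944547e-05,  2.86477656e+00]), 'ft_force': array([-0.50758756, -0.26020197, -0.52419283]), 'moment': array([ 0.02268508, -0.01015502, -0.00729134]), 'finger_force': 0.0, 'gripper_width': 0.99655659099776}
```

View pics/top0.png

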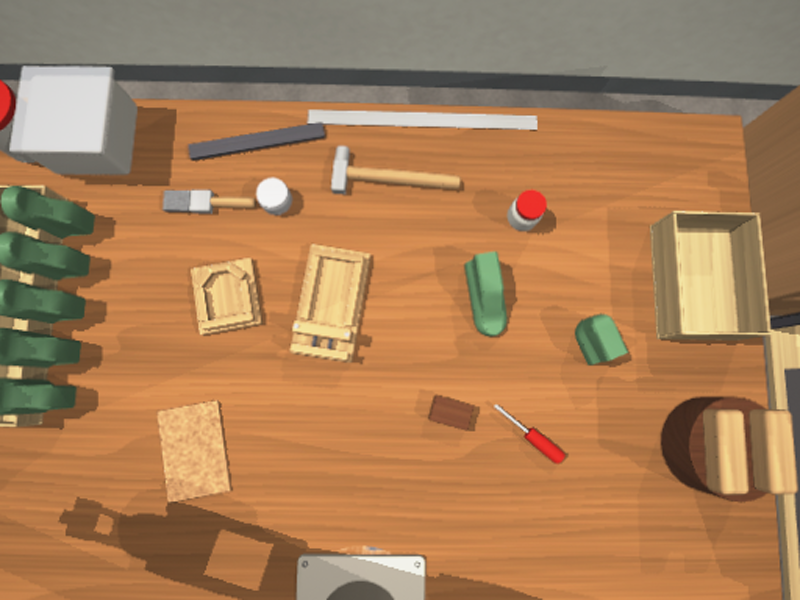

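View pics/scene0.png

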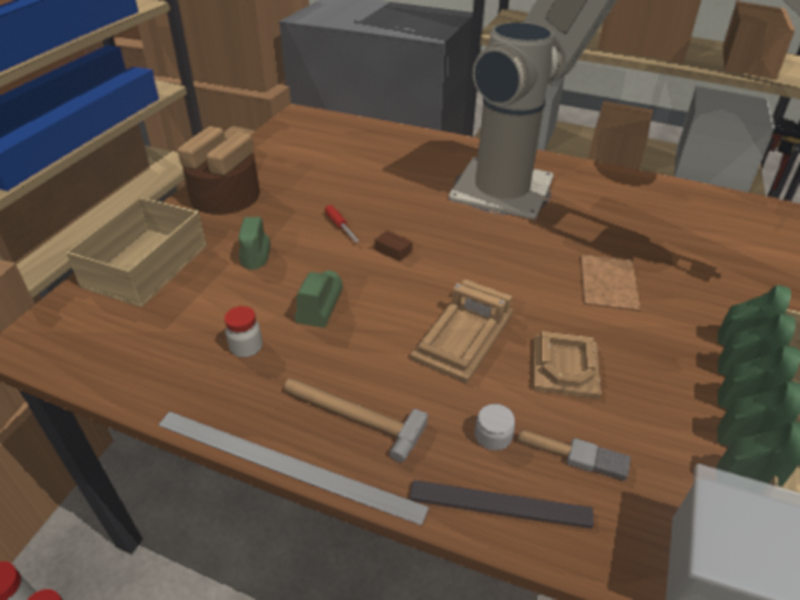

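```bash
cat > fit.py <<'E'
from h import *
from scipy.optimize import minimize
a=np.linspace(-np.pi/2,np.pi/2,15)
def ext(xy,z0,z1): xy=np.array(xy);return np.vstack([np.c_[xy,np.full(len(xy),z)] for z in(z0,z1)])
toe=[ext([(-70,-30),(-70,30),(40,30),(40,-30)],0,28),ext(np.c_[40+30*np.cos(a),30*np.sin(a)],0,26),
 ext([(-70,-20),(-70,20),(-2,20),(-2,-20)],28,78),np.array([(-2,-20,78),(-2,20,78),(-2,20,28),(-2,-20,28),(50,20,26),(50,-20,26.)])]
heel=[ext(np.vstack([[(40,-30),(40,30)],np.c_[-10-30*np.cos(a),30*np.sin(a)]]),0,32),
 ext([(-24,-20),(-24,20),(40,20),(40,-20)],32,78)]
def sil(p,parts,x,shape,S=4):
    c,s=np.cos(x[2]),np.sin(x[2]);m=np.zeros((shape[0]*S,shape[1]*S),np.uint8)
    for q in parts:
        w=np.c_[c*q[:,0]-s*q[:,1]+x[0],s*q[:,0]+c*q[:,1]+x[1],q[:,2]]
        u=(w2px(p,w)+.5)*S-.5
        cv2.fillConvexPoly(m,cv2.convexHull(np.round(u*16).astype(np.int32)),1,shift=4)
    return cv2.resize(m.astype(np.float32),shape[::-1],interpolation=cv2.INTER_AREA)
def gmask(im):
    h=cv2.cvtColor(im,cv2.COLOR_RGB2HSV)
    return ((h[...,0]>50)&(h[...,0]<90)&(h[...,1]>60)).astype(np.float32)
def near(m,p,c,r=130):
    q=np.zeros(m.shape,np.uint8);t=np.linspace(0,6.28,30)
    u=w2px(p,np.c_[c[0]+r*np.cos(t),c[1]+r*np.sin(t),np.full(30,20)])
    cv2.fillConvexPoly(q,np.int32(u),1);return m*q
def fit(parts,views,c,yaws,r=130):
    V=[(near(gmask(im),p,c,r),p) for im,p in views]
    f=lambda x:sum(np.abs(sil(p,parts,x,m.shape)-m).sum()/m.sum() for m,p in V)
    res=[]
    for y in yaws:
        o=minimize(f,[*c,y],method='Nelder-Mead',options=dict(initial_simplex=[[*c,y],[c[0]+20,c[1],y],[c[0],c[1]+20,y],[*c,y+.4]],maxiter=200))
        res.append((o.fun,*o.x))
    return sorted(res)
E
python3 - <<'E'
from fit import *
V=[]
for n in('top','scene'):
    V.append((cv2.imread(f'pics/{n}raw.png')[:,:,::-1].copy(),optics.camera_params(n)))
p=V[0][1]
print(w2px(p,[[400,0,0],[500,0,0],[400,100,0]]))
c=px2w(p,np.array([(487,293),(602,340)])*.64,30)[:,:2];print(c)
for nm,parts,k in(('toe',toe,0),('heel',heel,1)):
    for Vv in (V,V[:1],V[1:]): print(nm,[np.round(q,3) for q in fit(parts,Vv,c[k],[0,1.57,3.14,-1.57],90)[:3]])
print(px2w(p,np.array([(332,298),(327,330),(226,296)])*.64,15))
E
```

```text
[[233.77647316 245.82877248]
 [234.58416102 210.49314655]
 [198.15253996 245.34751778]]
[[ 564.90636586 -216.77880323]
 [ 482.65254384 -423.83935041]]
toe [array([   3.385,  555.586, -223.369,    3.597]), array([   3.386,  556.111, -223.089,   -2.684]), array([   3.391,  555.183, -222.033,    3.601])]
toe [array([ 1.57000e-01,  5.58976e+02, -2.16710e+02,  3.25400e+00]), array([ 1.57000e-01,  5.59110e+02, -2.17728e+02, -3.03300e+00]), array([ 1.70000e-01,  5.69158e+02, -2.15732e+02,  6.60000e-02])]
toe [array([   2.652,  481.799, -262.036,    3.658]), array([   2.654,  486.127, -269.514,   -2.621]), array([   2.657,  485.654, -268.971,    3.66 ])]
heel [array([   2.322,  479.202, -421.924,    0.64 ]), array([   2.325,  478.783, -421.653,    0.638]), array([   2.478,  487.587, -415.195,    3.779])]
heel [array([ 1.36000e-01,  4.87860e+02, -4.18195e+02,  3.40600e+00]), array([ 1.37000e-01,  4.88592e+02, -4.18874e+02, -2.83200e+00]), array([ 1.72000e-01,  4.80628e+02, -4.17539e+02,  5.06000e-01])]
heel [array([   1.95 ,  423.9  , -458.791,    0.648]), array([   1.951,  441.998, -451.958,    0.685]), array([   2.069,  441.513, -445.186,    3.807])]
[[553.72377113  63.19328313  15.        ]
 [495.24567581  70.23894798  15.        ]
 [554.28864805 255.14608186  15.        ]]
```

```bash
cat >> h.py <<'E'
def pose():
    s=sensors.get_state();T=np.eye(4);T[:3,:3]=R.from_euler('xyz',s['ee_rot']).as_matrix();T[:3,3]=s['eef_pos'];return T,s
def rel(pos,rpy,T0=None):
    """shift+rotvec from the present pose"""
    if T0 is None: T0=pose()[0]
    d=T0[:3,:3].T@(np.array(pos)-T0[:3,3]); r=R.from_matrix(T0[:3,:3].T@R.from_euler('xyz',rpy).as_matrix()).as_rotvec()
    return np.round(d,1),np.round(r,3)
E
python3 - <<'E'
from h import *
T,s=pose();p=optics.camera_params('wrist');print(p['K'],p['k1']);print(np.round(np.linalg.inv(T)@p['T'],3));print(np.round(T,3))
# target: above nests, tool yaw: 
print(rel([480,150,420],[np.pi,0,2.865],T)); print(rel([480,150,420],[np.pi,0,3.14],T));print(rel([480,150,420],[np.pi,0,1.57],T))
E
```

```text
[[265.74941351   0.         255.31491604]
 [  0.         265.74941351 189.5332038 ]
 [  0.           0.           1.        ]] -0.04140794800470187
[[ 1.00000e-03 -9.70000e-01 -2.45000e-01  6.69480e+01]
 [ 1.00000e+00  1.00000e-03  0.00000e+00  3.79000e-01]
 [-0.00000e+00 -2.45000e-01  9.70000e-01 -1.62197e+02]
 [ 0.00000e+00  0.00000e+00  0.00000e+00  1.00000e+00]]
[[-9.62000e-01  2.73000e-01 -0.00000e+00  1.70639e+02]
 [ 2.73000e-01  9.62000e-01 -1.00000e-03  6.00765e+02]
 [ 0.00000e+00 -1.00000e-03 -1.00000e+00  2.22010e+02]
 [ 0.00000e+00  0.00000e+00  0.00000e+00  1.00000e+00]]
(array([-420.8, -349.3, -197.5]), array([-0.001, -0.   , -0.   ]))
(array([-420.8, -349.3, -197.5]), array([-0.001, -0.   , -0.275]))
(array([-420.8, -349.3, -197.5]), array([-1.000e-03,  1.000e-03,  1.295e+00]))
```

Request:
step_arm:
  targets:
    - [[1,-420,-350,-40,0,0,0],[1,-420,-350,-40,0,0,0],[1,-420,-350,-40,0,0,0],[1,-420,-350,-40,0,0,0],[1,-420,-350,-40,0,0,0]]

```text
t: 0.72
eef_pos: [347.3, 342.1, 245.5]
ee_rot: [-3.142, 0.0, 2.865]
ft_force: [0.7, 0.7, 0.2]
gripper_width: 0.998
finger_force: 0.0
```

Run:
```python
from h import *
print(rel([480,150,260],[np.pi,0,2.865]))
```

```text
(array([-180.1, -148.5,  -14.5]), array([-0.,  0.,  0.]))
```

Request:
step_arm:
  targets:
    - [[1,-180,-150,-15,0,0,0],[1,-180,-150,-15,0,0,0],[1,-180,-150,-15,0,0,0],[1,-180,-150,-15,0,0,0],[1,-180,-150,-15,0,0,0]]

```text
t: 1.35
eef_pos: [480.1, 148.0, 260.5]
ee_rot: [-3.141, 0.0, 2.86]
ft_force: [-0.8, 0.4, -0.1]
gripper_width: 1.0
finger_force: 0.0
```

Run:
```python
from h import *
T,s=pose();im,p=grab('wrist','w1.png');np.save('w1T.npy',p['T'])
cv2.imwrite('pics/w1big.png',cv2.resize(im[:,:,::-1],(800,600),interpolation=cv2.INTER_CUBIC))
print(s['t'],s['eef_pos'],s['ee_rot'])
```

```text
1.35 [480.08756454 147.97834003 260.45635088] [-3.14145702e+00  3.73745890e-04  2.86032848e+00]
```

View pics/w1big.png

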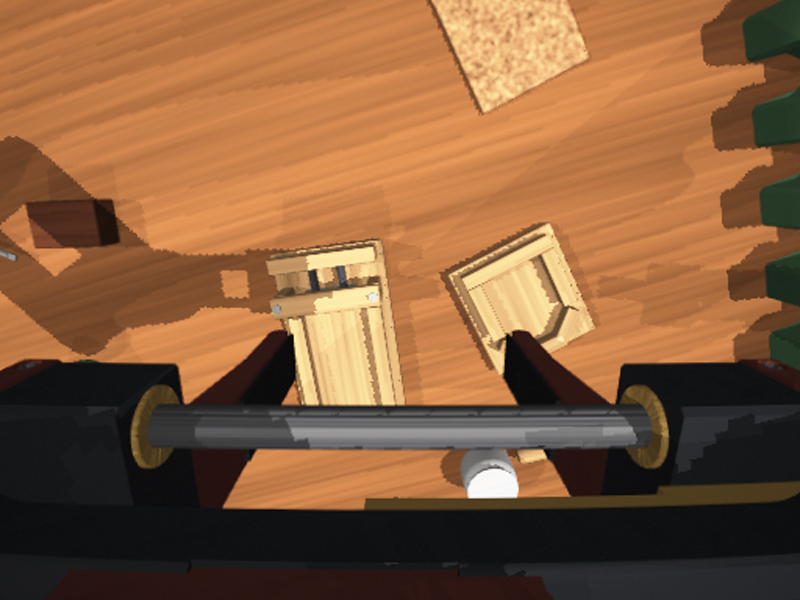

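Request:
step_arm:
  targets:
    - [[1,-110,28,60,0,0,0],[1,-110,28,60,0,0,0],[1,-110,28,60,0,0,0],[1,-110,28,60,0,0,0],[1,-110,28,60,0,0,0]]

```text
t: 2.02
eef_pos: [591.2, 148.0, 201.5]
ee_rot: [3.141, 0.001, 2.866]
ft_force: [0.2, -0.0, 0.1]
gripper_width: 0.999
finger_force: 0.0
```

Run:
```python
from h import *
T,s=pose();im,p=grab('wrist','w2.png');np.save('w2T.npy',p['T'])
c=im[20:245,110:410]
cv2.imwrite('pics/w2c.png',cv2.resize(c[:,:,::-1],(800,600),interpolation=cv2.INTER_CUBIC))
print(s['t'],s['eef_pos'],s['ee_rot'],w2px(p,[[560,60,0],[555,255,0]]))
```

```text
2.025 [591.16217814 148.02081766 201.53627191] [3.14112893e+00 6.03452532e-04 2.86595434e+00] [[187.6593914  167.86845693]
 [324.46723242 125.15953132]]
```

View pics/w2c.png

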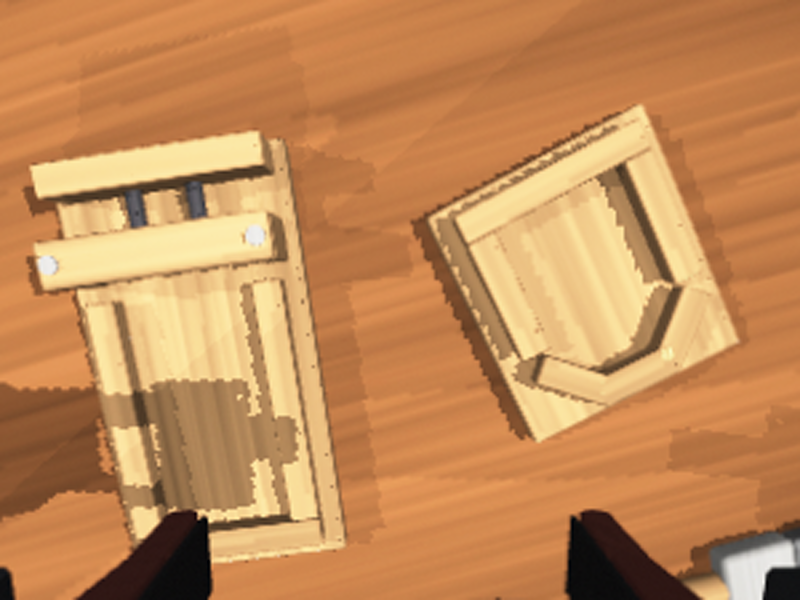

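```bash
cat > nest.py <<'E'
from h import *
from scipy.optimize import least_squares
def S(a,b): return (np.array(a,float),np.array(b,float))
TOE=[S((-70,-32.5,31),(47,-32.5,31)),S((-70,32.5,31),(47,32.5,31)),S((-70,32.5,15),(47,32.5,15)),S((-70,-32,31),(-70,32,31)),S((-70,-32,15),(-70,32,15)),
 S((55,-45,61),(55,45,61)),S((75,-45,61),(75,45,61)),S((94,-45,47),(94,45,47)),S((108,-45,47),(108,45,47))]
HEEL=[S((42,-32,31),(42,32,31)),S((42,-32,15),(42,32,15)),S((-20,-32,31),(42,-32,31)),S((-20,32,31),(42,32,31)),S((-20,-32,15),(42,-32,15)),S((-42,-12,31),(-42,12,31)),S((-42,-12,15),(-42,12,15))]
def tf(x,P):
    c,s=np.cos(x[2]),np.sin(x[2]);return np.c_[c*P[:,0]-s*P[:,1]+x[0],s*P[:,0]+c*P[:,1]+x[1],P[:,2]]
def edgefit(im,p,segs,x,rad=(8,5,3,2)):
    g=cv2.cvtColor(im,cv2.COLOR_RGB2GRAY).astype(np.float32);g=cv2.GaussianBlur(g,(0,0),.8)
    x=np.array(x,float);t=np.linspace(.08,.92,30)[:,None]
    for r in rad:
      for it in range(8):
        pts=[];ns=[];hits=[]
        for a,b in segs:
            P=a+(b-a)*t;u=w2px(p,tf(x,P));d=u[-1]-u[0];n=np.array([-d[1],d[0]])/np.linalg.norm(d)
            o=np.arange(-r,r+.01,.25);m=u[:,None]+o[None,:,None]*n
            v=cv2.remap(g,m[...,0].astype(np.float32),m[...,1].astype(np.float32),cv2.INTER_LINEAR)
            gr=np.abs(np.gradient(v,axis=1))*np.exp(-(o/r)**2)
            k=gr.argmax(1);ok=gr.max(1)>1
            pts.append(P[ok]);ns.append(np.tile(n,(ok.sum(),1)));hits.append((u+o[k][:,None]*n)[ok])
        P=np.vstack(pts);N=np.vstack(ns);H=np.vstack(hits)
        f=lambda y:((w2px(p,tf(y,P))-H)*N).sum(1)
        o_=least_squares(f,x,loss='soft_l1',f_scale=.5,x_scale=[1,1,.01]);x=o_.x
    return x,np.sqrt(np.median(f(x)**2)),len(P)
def draw(im,p,segs,x,k,off,c=(255,0,0)):
    for a,b in segs:
        u=(w2px(p,tf(x,np.array([a,b])))+.5-off)*k-.5
        cv2.line(im,*[tuple(int(v) for v in q) for q in np.round(u*16)],c,1,cv2.LINE_AA,4)
E
python3 - <<'E'
from nest import *
im=cv2.imread('pics/w2.png')[:,:,::-1].copy();p=optics.camera_params('wrist');p['T']=np.load('w2T.npy')
o=np.array([110,20]);f=lambda q:(np.array(q)+.5)/2.6667-.5+o
a=px2w(p,[f((151.5,251))],61)[0];b=px2w(p,[f((150,188))],47)[0];e=px2w(p,[f((262,520))],31)[0]
pg=px2w(p,[f((48,266)),f((255,236))],61);d=pg[0]-pg[1];yaw=np.arctan2(d[1],d[0])-np.pi/2
t0=[a[0]-65*np.cos(yaw),a[1]-65*np.sin(yaw),yaw];print('toe0',t0)
q=px2w(p,[f((425,220)),f((645,105)),f((738,342)),f((535,440))],10);c=q.mean(0);d=(q[0]+q[1]-q[2]-q[3]);h0=[c[0],c[1],np.arctan2(d[1],d[0])];print('heel0',h0,np.linalg.norm(q[1]-q[0]),np.linalg.norm(q[2]-q[1]))
big=cv2.resize(im[20:245,110:410],(800,600),interpolation=cv2.INTER_CUBIC)
for seg,x0,c in((TOE,t0,(255,0,0)),(HEEL,h0,(0,0,255))):
    x,r,n=edgefit(im,p,seg,x0);print(x,r,n);draw(big,p,seg,x,2.6667,o,c)
cv2.imwrite('pics/ov2.png',big[:,:,::-1])
E
```

```text
toe0 [np.float64(555.1359487261378), np.float64(65.63669229450353), np.float64(-3.287367590659467)]
heel0 [np.float64(556.035506085067), np.float64(259.2019163610591), np.float64(-2.934615712916985)] 114.3067591089929 122.90644606529266
[554.71376753  65.63063925  -3.28792836] 0.25251053523194916 252
[554.88134941 257.88086818  -2.94257784] 0.2558756700084047 210
```

View pics/ov2.png

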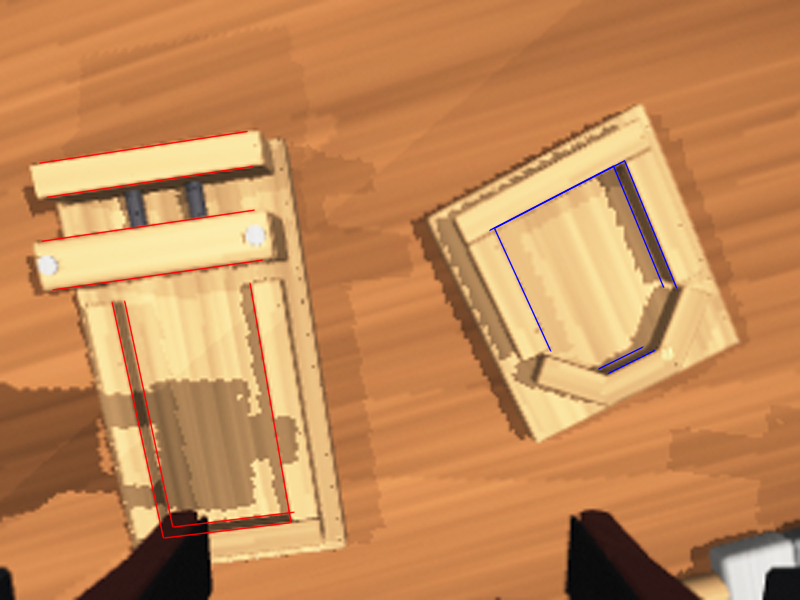

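Request:
step_arm:
  targets:
    - [[1,-125,-458,-30,0,0,0],[1,-125,-458,-30,0,0,0],[1,-125,-458,-30,0,0,0],[1,-125,-458,-30,0,0,0],[1,-125,-458,-30,0,0,0]]

```text
t: 2.7
eef_pos: [588.5, -166.1, 222.0]
ee_rot: [3.142, 0.002, 2.865]
ft_force: [1.2, -0.1, -0.1]
gripper_width: 1.002
finger_force: 0.0
```

Run:
```python
from nest import *
print(rel([585,-325,230],[np.pi,0,2.866]))
im=cv2.imread('pics/topraw.png')[:,:,::-1].copy();p=optics.camera_params('top')
print(edgefit(im,p,TOE,[554.7,65.6,2.995],(4,2,2)),edgefit(im,p,HEEL,[554.9,257.9,-2.943],(4,2,2)))
```

```text
(array([ -40. , -153.8,   -7.9]), array([ 0.   ,  0.002, -0.001]))
(array([553.71606641,  54.20874829,   2.99760106]), np.float64(0.24578435329209133), 270) (array([546.45901889, 256.95474254,  -2.89688366]), np.float64(0.5160500964492838), 205)
```

Request:
step_arm:
  targets:
    - [[1,-40,-154,-8,0,0,0],[1,-40,-154,-8,0,0,0],[1,-40,-154,-8,0,0,0],[1,-40,-154,-8,0,0,0]]

```text
t: 3.2
eef_pos: [584.9, -325.7, 229.6]
ee_rot: [-3.141, 0.002, 2.862]
ft_force: [0.8, 0.2, -0.1]
gripper_width: 1.002
finger_force: 0.0
```

Run:
```python
from fit import *
T,s=pose();im,p=grab('wrist','w3.png');np.save('w3T.npy',p['T']);print(s['t'],s['eef_pos'],s['ee_rot'])
out=cv2.resize(im,(800,600),interpolation=cv2.INTER_CUBIC)
for parts,c in((toe,(559,-217)),(heel,(485,-418))):
    r=fit(parts,[(im,p)],c,[0,1.57,3.14,-1.57],110);print([np.round(q,3) for q in r])
    m=sil(p,parts,r[0][1:],im.shape[:2]);M=cv2.resize(m,(800,600))>.5
    cs,_=cv2.findContours(M.astype(np.uint8),cv2.RETR_EXTERNAL,cv2.CHAIN_APPROX_NONE);cv2.drawContours(out,cs,-1,(255,0,0),1)
cv2.imwrite('pics/w3b.png',out[:,:,::-1])
```

```text
3.2 [ 584.86586776 -325.68593113  229.61435534] [-3.14091016e+00  2.24087553e-03  2.86184310e+00]
[array([ 1.08000e-01,  5.60555e+02, -2.20682e+02,  3.33600e+00]), array([ 1.08000e-01,  5.60197e+02, -2.21096e+02,  3.33500e+00]), array([ 2.06000e-01,  5.78687e+02, -2.16277e+02,  3.05000e-01]), array([ 2.07000e-01,  5.77568e+02, -2.16433e+02,  3.05000e-01])]
[array([ 7.70000e-02,  4.88779e+02, -4.17031e+02,  3.55300e+00]), array([ 7.70000e-02,  4.88740e+02, -4.17036e+02, -2.72300e+00]), array([ 7.80000e-02,  4.88619e+02, -4.16409e+02,  3.55400e+00]), array([ 1.38000e-01,  4.75240e+02, -4.21626e+02,  4.47000e-01])]
```

View pics/w3b.png

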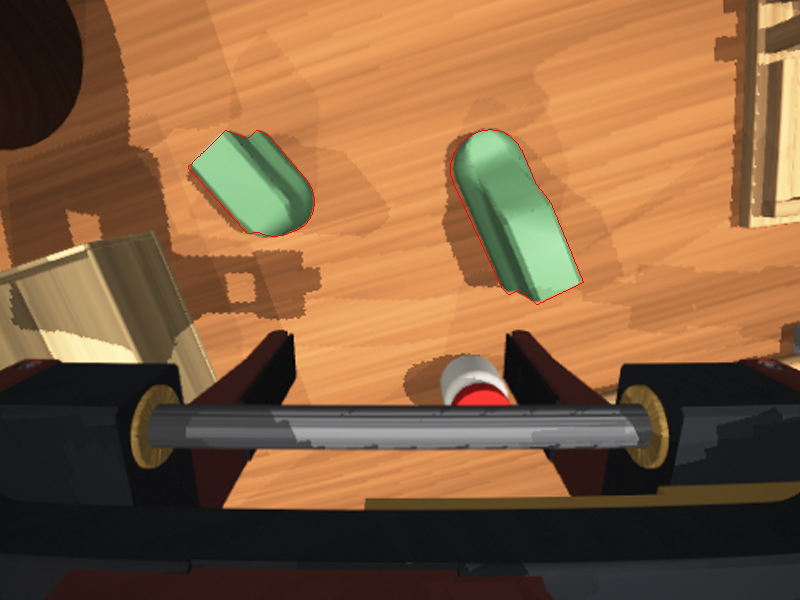

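Run:
```python
from nest import *
print(rel([484.1,-418.8,140],[np.pi,0,.416]))
```

```text
(array([  71. , -118.9,   89.2]), array([2.000e-03, 1.000e-03, 2.447e+00]))
```

Request:
step_arm:
  targets:
    - [[1,71,-119,89,0,0,2.447],[1,71,-119,89,0,0,2.447],[1,71,-119,89,0,0,2.447],[1,71,-119,89,0,0,2.447],[1,71,-119,89,0,0,2.447]]

```text
t: 3.88
eef_pos: [484.4, -417.1, 139.4]
ee_rot: [3.142, -0.001, 1.922]
ft_force: [-0.5, -0.2, 0.3]
gripper_width: 1.004
finger_force: 0.0
```

Request:
step_arm:
  targets:
    - [[1,0,0,0,0,0,1.5],[1,0,0,0,0,0,1.5],[1,0,0,0,0,0,1.5],[1,0,0,0,0,0,1.5],[1,0,0,0,0,0,1.5]]

```text
t: 4.5
eef_pos: [485.1, -416.7, 140.0]
ee_rot: [3.141, -0.0, 0.986]
ft_force: [-0.5, -0.2, 0.1]
gripper_width: 1.0
finger_force: 0.0
```

Run:
```python
from nest import *
print(rel([484.1,-418.8,90],[np.pi,0,.416]))
```

```text
(array([-2.4,  0.3, 50. ]), array([ 0.  , -0.  ,  0.57]))
```

Request:
step_arm:
  targets:
    - [[1,-2.4,0.3,0,0,0,0.57],[1,-2.4,0.3,0,0,0,0.57],[1,-2.4,0.3,0,0,0,0.57],[1,-2.4,0.3,0,0,0,0.57],[1,-2.4,0.3,0,0,0,0.57]]

```text
t: 5.12
eef_pos: [483.8, -419.9, 139.6]
ee_rot: [3.141, -0.0, 0.424]
ft_force: [0.5, -0.3, -0.5]
gripper_width: 0.996
finger_force: 0.0
```

Run:
```python
from fit import *
T,s=pose();im,p=grab('wrist','w4.png');np.save('w4T.npy',p['T']);print(s['t'],s['eef_pos'],s['ee_rot'])
out=cv2.resize(im,(800,600),interpolation=cv2.INTER_CUBIC)
r=fit(heel,[(im,p)],(488,-417),[-2.725],110);print(r)
m=sil(p,heel,r[0][1:],im.shape[:2]);M=cv2.resize(m,(800,600))>.5
cs,_=cv2.findContours(M.astype(np.uint8),cv2.RETR_EXTERNAL,cv2.CHAIN_APPROX_NONE);cv2.drawContours(out,cs,-1,(255,0,0),1)
cv2.imwrite('pics/w4b.png',out[:,:,::-1])
print(rel([484.1,-418.8,42],[np.pi,0,.416],T))
```

```text
5.125 [ 483.8467804  -419.92733844  139.64217856] [ 3.14136852e+00 -1.81653016e-04  4.24455670e-01]
[(np.float64(0.08558988571166992), np.float64(487.72324285483546), np.float64(-417.3646247961791), np.float64(-2.7123309755105467))]
(array([ 0.7, -0.9, 97.6]), array([ 0.   , -0.   ,  0.008]))
```

View pics/w4b.png

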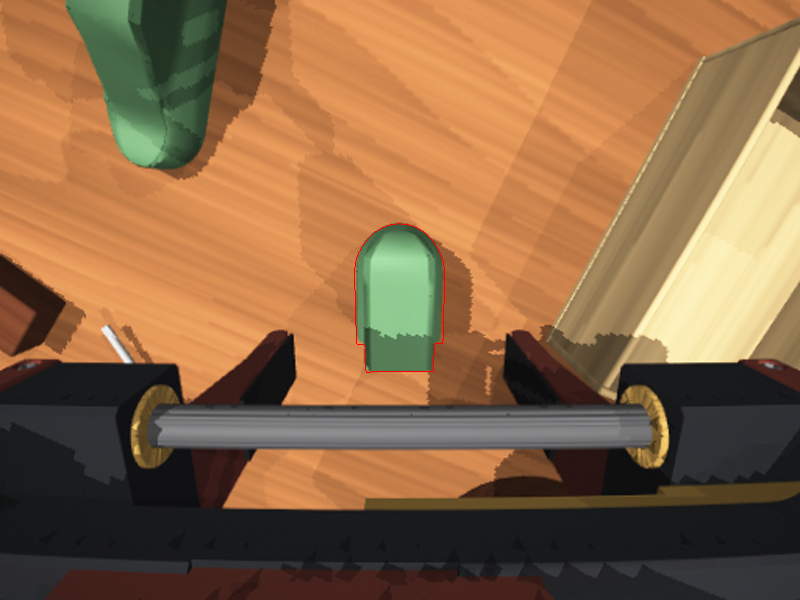

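Request:
step_arm:
  targets:
    - [[1,0,-0.5,60,0,0,0],[1,0,-0.5,98,0,0,0],[1,0,-0.5,98,0,0,0],[-1,0,-0.5,98,0,0,0],[-1,0,-0.5,98,0,0,0]]

```text
t: 5.8
eef_pos: [484.4, -421.5, 43.3]
ee_rot: [3.138, -0.001, 0.42]
ft_force: [-0.2, -0.5, 0.8]
gripper_width: 0.812
finger_force: 0.0
```

Request:
step_arm:
  targets:
    - [[-1,0,0,0,0,0,0],[-1,0,0,0,0,0,0],[-1,0,0,0,0,0,0]]

```text
t: 6.18
eef_pos: [483.3, -420.6, 41.5]
ee_rot: [3.141, -0.0, 0.42]
ft_force: [-1.6, 4.4, 3.1]
gripper_width: 0.471
finger_force: 1.5
```

Request:
step_arm:
  targets:
    - [[-1,0,0,0,0,0,0],[-1,0,0,0,0,0,0],[-1,0,0,-60,0,0,0],[-1,0,0,-120,0,0,0],[-1,0,0,-120,0,0,0]]

```text
t: 6.8
eef_pos: [485.7, -422.7, 166.1]
ee_rot: [3.133, -0.004, 0.42]
ft_force: [1.2, -0.0, -2.7]
gripper_width: 0.455
finger_force: 30.0
```

Run:
```python
from nest import *
print(rel([500,200,200],[np.pi,0,.198]), sensors.get_state()['eef_pos'])
```

```text
(array([ 267. , -562.5,  -37.7]), array([ 0.008, -0.005,  0.222])) [ 485.67852728 -422.7057574   166.05931269]
```

Request:
step_arm:
  targets:
    - [[-1,245,-530,-38,0,0,0.222],[-1,245,-530,-38,0,0,0.222],[-1,245,-530,-38,0,0,0.222],[-1,245,-530,-38,0,0,0.222],[-1,245,-530,-38,0,0,0.222]]

```text
t: 7.42
eef_pos: [486.1, -106.6, 180.1]
ee_rot: [-3.141, 0.002, 0.197]
ft_force: [1.4, 0.2, -2.4]
gripper_width: 0.459
finger_force: 30.0
```

Run:
```python
from nest import *
print(rel([490,160,200],[np.pi,0,.198]), sensors.get_state()['eef_pos'])
```

```text
(array([  56.1, -260.6,  -19.8]), array([-0.001,  0.002, -0.001])) [ 486.10692282 -106.55406109  180.08686376]
```

Request:
step_arm:
  targets:
    - [[-1,56,-260,-20,0,0,0],[-1,56,-260,-20,0,0,0],[-1,56,-260,-20,0,0,0],[-1,56,-260,-20,0,0,0],[-1,56,-260,-20,0,0,0]]

```text
t: 8.05
eef_pos: [490.3, 160.1, 200.3]
ee_rot: [-3.141, 0.002, 0.202]
ft_force: [0.1, -1.7, -2.0]
gripper_width: 0.455
finger_force: 30.0
```

Run:
```python
from nest import *
T,s=pose();im,p=grab('wrist','w5.png');np.save('w5T.npy',p['T']);print(s['t'],s['eef_pos'],s['ee_rot'])
for dx in ((0,0,0),(2,2,.01),(-2,-2,-.01)):
  print(edgefit(im,p,TOE,np.array([554.7,65.6,2.995])+dx,(4,3,2,2)),edgefit(im,p,HEEL,np.array([554.9,257.9,-2.943])+dx,(4,3,2,2)))
big=cv2.resize(im,(800,600),interpolation=cv2.INTER_CUBIC)
for seg,x in((TOE,[554.7,65.6,2.995]),(HEEL,[554.9,257.9,-2.943])): draw(big,p,seg,np.array(x),1.5625,np.zeros(2))
cv2.imwrite('pics/w5b.png',big[:,:,::-1])
print(rel([557-5,258,200],[np.pi,0,.198]))
```

```text
8.05 [490.25773752 160.14701921 200.2825239 ] [-3.14142621e+00  1.55301082e-03  2.01702552e-01]
(array([554.93320848,  65.66209964,   2.99587387]), np.float64(0.24328745857297826), 261) (array([555.30213715, 257.92421475,  -2.94620596]), np.float64(0.24631114352513345), 209)
(array([554.92841646,  65.6424532 ,   2.99617409]), np.float64(0.24411211507448938), 261) (array([555.23873376, 257.90899788,  -2.94641892]), np.float64(0.24566600011348821), 209)
(array([554.93415767,  65.61304186,   2.99526539]), np.float64(0.24536472628645387), 261) (array([555.30846508, 257.92082751,  -2.94619374]), np.float64(0.2452229383902112), 209)
(array([ 79.8, -83.5,   0.3]), array([-0.001,  0.001,  0.003]))
```

View pics/w5b.png

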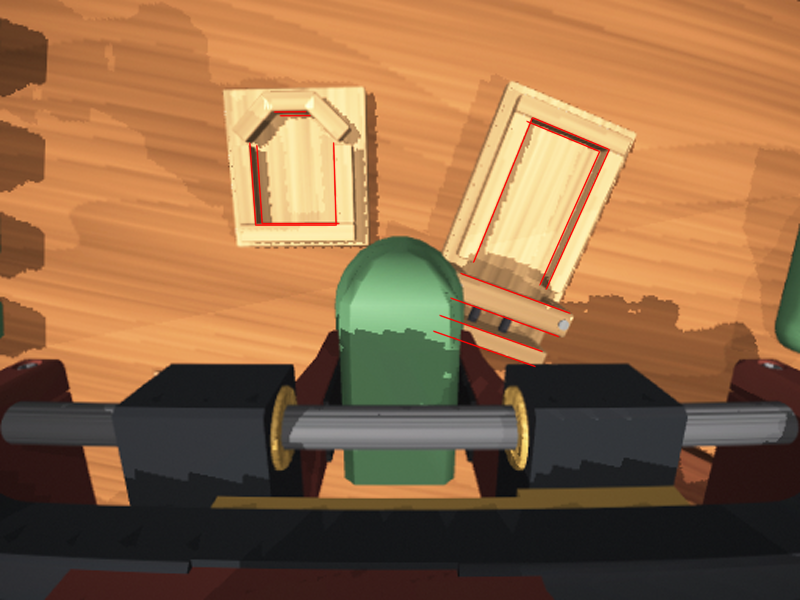

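Run:
```python
from fit import *
im=cv2.imread('pics/w5.png')[:,:,::-1].copy();p=optics.camera_params('wrist');p['T']=np.load('w5T.npy')
m=gmask(im);m[:, :200]=0;m[:,310:]=0;m[215:]=0
y=.2017
def tf_(o): 
    P=[q+[0,0,200.3-41.5] for q in heel]; return sil(p,P,[490.26+o[0]*np.cos(y)+o[1]*np.sin(y),160.15+o[0]*np.sin(y)-o[1]*np.cos(y),y+np.pi+o[2]],m.shape)
f=lambda o:np.abs((tf_(o)-m)[:205,200:310]).sum()
b=minimize(f,[6,0,0],method='Nelder-Mead',options=dict(initial_simplex=[[6,0,0],[9,0,0],[6,3,0],[6,0,.05]]));print(b.x,b.fun,m.sum())
print(rel([549.3,256.7,120],[np.pi,0,.197]))
```

```text
[ 4.40976088 -0.48842937  0.03079306] 179.0 4331.0
(array([ 77. , -82.7,  80.3]), array([-0.001,  0.001,  0.004]))
```

Request:
step_arm:
  targets:
    - [[-1,77.6,-82.6,40,0,0,0.004],[-1,77.6,-82.6,80,0,0,0.004],[-1,77.6,-82.6,122,0,0,0.004],[-1,77.6,-82.6,122,0,0,0.004],[-1,77.6,-82.6,122,0,0,0.004]]

```text
t: 8.72
eef_pos: [550.3, 251.7, 77.9]
ee_rot: [3.14, 0.003, 0.193]
ft_force: [0.3, -0.2, -2.0]
gripper_width: 0.451
finger_force: 30.0
```

Run:
```python
from nest import *
print(rel([549.9,256.9,56.5],[np.pi,0,.197]),pose()[1]['eef_pos'],pose()[1]['ee_rot'])
```

```text
(array([ 0.7, -5.2, 21.4]), array([ 0.001,  0.003, -0.004])) [550.26233526 251.7021343   77.9332375 ] [3.14039625 0.00330993 0.19300499]
```

Request:
step_arm:
  targets:
    - [[-1,0,0,0,0,0,0],[-1,0,0,0,0,0,0],[-1,0,0,0,0,0,0]]

```text
t: 9.1
eef_pos: [551.4, 253.3, 80.3]
ee_rot: [-3.141, -0.001, 0.193]
ft_force: [-0.4, 0.5, -1.2]
gripper_width: 0.449
finger_force: 30.0
```

Run:
```python
from nest import *
print(rel([549.9,256.9,56.5],[np.pi,0,.197]),pose()[1]['eef_pos'],pose()[1]['ee_rot'])
```

```text
(array([-0.8, -3.8, 23.8]), array([-0.   , -0.001, -0.004])) [551.370053   253.30203916  80.32782556] [-3.14140479e+00 -1.22112036e-03  1.93462234e-01]
```

Request:
step_arm:
  targets:
    - [[-1,-0.8,-3.8,2,0,0,-0.004],[-1,-0.8,-3.8,2,0,0,-0.004],[-1,-0.8,-3.8,2,0,0,-0.004],[-1,-0.8,-3.8,2,0,0,-0.004]]

```text
t: 9.6
eef_pos: [549.5, 257.1, 77.5]
ee_rot: [3.142, 0.0, 0.198]
ft_force: [-0.5, -0.4, -2.6]
gripper_width: 0.455
finger_force: 30.0
```

Run:
```python
from nest import *
print(rel([549.9,256.9,56.5],[np.pi,0,.197]),pose()[1]['eef_pos'],pose()[1]['joint_pos'])
```

```text
(array([ 0.3,  0.3, 21. ]), array([0.   , 0.   , 0.001])) [549.52637299 257.12231359  77.45799989] [ 4.18036930e-01  5.89044272e-01  1.75279249e+00 -3.95542111e-05
  7.99775664e-01  1.79094849e+00]
```

Good. Lower into the pocket gently.

Request:
step_arm:
  targets:
    - [[-1,0.3,0.3,6,0,0,0],[-1,0.3,0.3,12,0,0,0],[-1,0.3,0.3,17,0,0,0],[-1,0.3,0.3,20,0,0,0],[-1,0.3,0.3,20,0,0,0]]

```text
t: 10.22
eef_pos: [549.3, 256.6, 56.8]
ee_rot: [3.141, 0.002, 0.198]
ft_force: [-2.5, -0.4, -3.6]
gripper_width: 0.448
finger_force: 30.0
```

Request:
step_arm:
  targets:
    - [[-1,0,0,0.6,0,0,0],[0.2,0,0,0.6,0,0,0],[0.2,0,0,0.6,0,0,0],[0.2,0,0,0.6,0,0,0],[0.2,0,0,0.6,0,0,0]]

```text
t: 10.85
eef_pos: [550.2, 257.0, 57.1]
ee_rot: [-3.141, -0.001, 0.198]
ft_force: [0.3, 0.4, -0.1]
gripper_width: 0.601
finger_force: 0.0
```

Request:
step_arm:
  targets:
    - [[0.6,0,0,-50,0,0,0],[1,0,0,-110,0,0,0],[1,0,0,-130,0,0,0],[1,40,60,-130,0,0,0],[1,-60,100,-130,0,0,0]]

```text
t: 11.48
eef_pos: [550.2, 173.5, 187.0]
ee_rot: [3.142, -0.005, 0.197]
ft_force: [-0.9, -0.0, 0.3]
gripper_width: 0.997
finger_force: 0.0
```

Run:
```python
from fit import *
T,s=pose();im,p=grab('wrist','w6.png');print(s['t'],s['eef_pos'],s['ee_rot'])
P=[q+[0,0,15] for q in heel]
r=fit(P,[(im,p)],(555,258),[-2.945],100)[0];print(r)
d=np.array(r[1:3])-[555.1,257.9];c,q=np.cos(-2.9445),np.sin(-2.9445);print('in nest',c*d[0]+q*d[1],-q*d[0]+c*d[1])
out=cv2.resize(im[:250],(800,391),interpolation=cv2.INTER_CUBIC)
cv2.imwrite('pics/w6b.png',out[:,:,::-1])
# toe grip
y=3.3355;g=[560.4-30*np.cos(y),-220.9-30*np.sin(y)];print(g,rel([*g,200],[np.pi,0,y-np.pi]))
```

```text
11.475 [550.1752868  173.47144368 186.97086316] [ 3.14151474 -0.00521491  0.19678404]
(np.float64(0.0892278328537941), np.float64(557.7063509610307), np.float64(259.1589013182744), np.float64(-2.9047607216516473))
in nest -2.8024090247790028 -0.7241557284560772
[np.float64(589.837764107253), np.float64(-215.11916577250918)] (array([-23. , 386.3, -15.1]), array([0.002, 0.011, 0.002]))
```

Request:
step_arm:
  targets:
    - [[1,-23,386,35,0,0,0],[1,-23,386,35,0,0,0],[1,-23,386,35,0,0,0],[1,-23,386,35,0,0,0],[1,-23,386,35,0,0,0]]

```text
t: 12.15
eef_pos: [588.0, -136.1, 158.8]
ee_rot: [3.142, -0.0, 0.198]
ft_force: [1.0, 0.8, -0.0]
gripper_width: 1.001
finger_force: 0.0
```

Run:
```python
from fit import *
print(rel([555,-215.1,170],[np.pi,0,.194]))
```

```text
(array([-47.9,  71. , -11.2]), array([ 0.   , -0.   ,  0.004]))
```

Request:
step_arm:
  targets:
    - [[1,-78,76,-15,0,0,0.004],[1,-78,76,-15,0,0,0.004],[1,-78,76,-15,0,0,0.004],[1,-78,76,-15,0,0,0.004]]

```text
t: 12.65
eef_pos: [526.7, -223.8, 173.8]
ee_rot: [-3.142, -0.001, 0.193]
ft_force: [-0.6, 0.6, -0.1]
gripper_width: 1.004
finger_force: 0.0
```

Run:
```python
from fit import *
T,s=pose();im,p=grab('wrist','w7.png');print(s['t'],s['eef_pos'],s['ee_rot'])
r=fit(toe,[(im,p)],(560,-221),[3.33,3.40],120);print(r)
x=r[0];y=(x[3]+3.3355)/2;X=(x[1]+560.4)/2;Y=(x[2]-220.9)/2;g=[X-30*np.cos(y),Y-30*np.sin(y)];print(X,Y,y,g,rel([*g,130],[np.pi,0,y-np.pi],T))
```

```text
12.65 [ 526.67367827 -223.75696606  173.82802307] [-3.14156791e+00 -5.03252576e-04  1.93319221e-01]
[(np.float64(0.08900411427021027), np.float64(558.7805392490262), np.float64(-218.91494589753398), np.float64(3.304429187277927)), (np.float64(0.08908981829881668), np.float64(558.7944022918266), np.float64(-218.43003341101797), np.float64(3.3052970583335064))]
559.5902696245131 -219.907472948767 3.3199645936389635 [np.float64(589.1142854143234), np.float64(-214.5846455381669)] (array([63. ,  3. , 43.9]), array([-0.   , -0.001,  0.015]))
```

Request:
step_arm:
  targets:
    - [[1,63,3,44,0,0,0.015],[1,63,3,44,0,0,0.015],[1,63,3,44,0,0,0.015],[1,63,3,44,0,0,0.015]]

```text
t: 13.2
eef_pos: [588.3, -214.4, 130.2]
ee_rot: [-3.142, 0.0, 0.18]
ft_force: [-0.4, -0.2, -0.4]
gripper_width: 0.998
finger_force: 0.0
```

Run:
```python
from fit import *
print(rel([589.1,-214.6,41],[np.pi,0,.178]))
```

```text
(array([ 0.8,  0.3, 89.2]), array([-0.   ,  0.   ,  0.002]))
```

Request:
step_arm:
  targets:
    - [[1,0.8,0.3,50,0,0,0],[1,0.8,0.3,89,0,0,0],[1,0.8,0.3,89,0,0,0],[-1,0.8,0.3,89,0,0,0],[-1,0.8,0.3,89,0,0,0]]

```text
t: 13.82
eef_pos: [590.8, -215.7, 43.0]
ee_rot: [3.14, -0.003, 0.179]
ft_force: [0.6, -0.0, 0.4]
gripper_width: 0.813
finger_force: 0.0
```

Request:
step_arm:
  targets:
    - [[-1,0,0,0,0,0,0],[-1,0,0,0,0,0,0],[-1,0,0,0,0,0,0],[-1,0,0,0,0,0,0],[-1,0,0,0,0,0,0]]

```text
t: 14.45
eef_pos: [589.7, -215.0, 40.9]
ee_rot: [3.142, -0.0, 0.179]
ft_force: [-2.1, 1.4, 4.2]
gripper_width: 0.454
finger_force: 29.9
```

Request:
step_arm:
  targets:
    - [[-1,0,0,-60,0,0,0],[-1,0,0,-120,0,0,0],[-1,0,0,-130,0,0,0],[-1,0,0,-130,0,0,0]]

```text
t: 14.95
eef_pos: [589.4, -215.0, 170.6]
ee_rot: [3.141, -0.0, 0.179]
ft_force: [0.4, 0.4, -3.0]
gripper_width: 0.452
finger_force: 29.9
```

```bash
cat >> h.py <<'E'
GX,GZ=-30.5,40.9; NEST=(554.8,65.6,2.9955)
def objtool(ox,oz,deg,oy=0,N=NEST):
    Rn=R.from_euler('z',N[2]);Ro=(Rn*R.from_euler('y',deg,degrees=True)).as_matrix()
    P=np.array([N[0],N[1],15])+Rn.apply([ox,oy,oz])+Ro@[GX,0,GZ]
    T=np.eye(4);T[:3,:3]=Ro@np.diag([-1,1,-1]);T[:3,3]=P;return T
def orel(*a):
    T0=pose()[0];D=np.linalg.inv(T0)@objtool(*a);return np.round(D[:3,3],1),np.round(R.from_matrix(D[:3,:3]).as_rotvec(),3)
def oget(N=NEST):
    T0=pose()[0];Ro=T0[:3,:3]@np.diag([-1,1,-1]);Rn=R.from_euler('z',N[2]).as_matrix()
    o=Rn.T@(T0[:3,3]-Ro@[GX,0,GZ]-[N[0],N[1],15]);e=R.from_matrix(Rn.T@Ro).as_euler('ZYX',degrees=True)
    return 'ox,oy,oz',np.round(o,1),'yaw,tilt,roll',np.round(e,2)
E
python3 - <<'E'
from h import *
print(orel(-28,100,10),oget())
E
```

```text
(array([  64.1, -266. ,   10. ]), array([-0.028,  0.173,  0.324])) ('ox,oy,oz', array([-46.2, 282.3, 114.7]), 'yaw,tilt,roll', array([1.861e+01, 1.000e-02, 1.000e-02]))
```

Request:
step_arm:
  targets:
    - [[-1,64,-266,10,-0.028,0.173,0.324],[-1,64,-266,10,-0.028,0.173,0.324],[-1,64,-266,10,-0.028,0.173,0.324],[-1,64,-266,10,-0.028,0.173,0.324],[-1,64,-266,10,-0.028,0.173,0.324]]

```text
t: 15.58
eef_pos: [603.1, 61.1, 157.6]
ee_rot: [3.141, -0.169, -0.143]
ft_force: [0.4, -0.5, -1.5]
gripper_width: 0.449
finger_force: 29.9
```

Request:
step_arm:
  targets:
    - [[-1,0,0,0,0,0,0],[-1,0,0,0,0,0,0]]

```text
t: 15.82
eef_pos: [604.2, 57.3, 159.0]
ee_rot: [3.141, -0.172, -0.146]
ft_force: [-0.2, -0.5, -1.8]
gripper_width: 0.452
finger_force: 29.9
```

Run:
```python
from fit import *
im,p=grab('scene','s1.png')
print(orel(-28,40,10),oget())
o=w2px(p,[NEST[0],NEST[1],100])[0].astype(int);print(o)
print(pose()[1]['joint_pos'])
c=im[o[1]-75:o[1]+75,o[0]-100:o[0]+100]
# predicted silhouette
T=objtool(*[0,0,0]);T0=pose()[0];Ro=T0[:3,:3]@np.diag([-1,1,-1]);org=T0[:3,3]-Ro@[GX,0,GZ]
big=cv2.resize(c,(800,600),interpolation=cv2.INTER_CUBIC)
for q in toe:
    u=(w2px(p,q@Ro.T+org)+.5-[o[0]-100,o[1]-75])*4-.5
    cv2.polylines(big,[cv2.convexHull(u.astype(np.int32))],True,(255,0,0),1)
cv2.imwrite('pics/s1b.png',big[:,:,::-1])
```

```text
(array([-9.5, -1.4, 58.1]), array([ 0.001,  0.002, -0.001])) ('ox,oy,oz', array([-27.3,   1.3,  98.9]), 'yaw,tilt,roll', array([-0.04,  9.86,  0.03]))
[297 189]
[ 0.09555323  0.41257888  1.83402239 -0.06243235  0.72883774  1.85633743]
```

View pics/s1b.png

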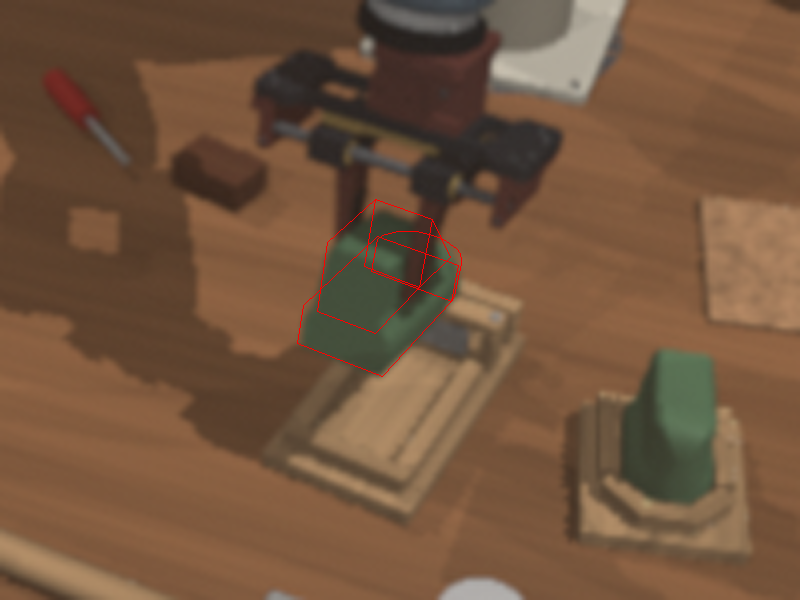

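Request:
step_arm:
  targets:
    - [[-1,-9.5,-1.4,58,0,0.002,0],[-1,-9.5,-1.4,58,0,0.002,0],[-1,-9.5,-1.4,58,0,0.002,0],[-1,-9.5,-1.4,58,0,0.002,0]]

```text
t: 16.38
eef_pos: [607.6, 59.1, 104.2]
ee_rot: [-3.14, -0.18, -0.147]
ft_force: [0.5, -0.3, -2.4]
gripper_width: 0.457
finger_force: 29.9
```

Run:
```python
from h import *
print(oget(),orel(-28,16.5,10),orel(-5,15.5,10),orel(3,15.5,10))
```

```text
('ox,oy,oz', array([-30.5,  -1.3,  43.5]), 'yaw,tilt,roll', array([-0.04, 10.3 , -0.07])) (array([-7.1,  1.3, 26.3]), array([-0.001, -0.005, -0.001])) (array([-29.9,   1.3,  23.1]), array([-0.001, -0.005, -0.001])) (array([-37.8,   1.3,  21.7]), array([-0.001, -0.005, -0.001]))
```

Request:
step_arm:
  targets:
    - [[-1,-4,0,13,0,0,0],[-1,-7,0.6,25,0,-0.003,0],[-1,-7,0.6,25,0,-0.003,0],[-1,-7,0.6,25,0,-0.003,0],[-1,-7,0.6,25,0,-0.003,0]]

```text
t: 17.0
eef_pos: [603.9, 59.2, 76.3]
ee_rot: [-3.141, -0.174, -0.146]
ft_force: [-0.3, -0.3, -1.9]
gripper_width: 0.456
finger_force: 29.9
```

Run:
```python
from h import *
print(oget(),orel(-18,15.7,10),orel(4,15.7,10),orel(4,8,5),orel(3,-.5,0))
```

```text
('ox,oy,oz', array([-26.5,  -0.9,  15.7]), 'yaw,tilt,roll', array([ 0.01,  9.96, -0.02])) (array([-8.4,  0.8, -1.5]), array([-0.   ,  0.001,  0.   ])) (array([-30.1,   0.8,  -5.3]), array([-0.   ,  0.001,  0.   ])) (array([-28. ,   0.8,   5.1]), array([-0.   , -0.087,  0.   ])) (array([-25.3,   0.8,  16.8]), array([-0.   , -0.174,  0.   ]))
```

Request:
step_arm:
  targets:
    - [[-1,-6,0.8,-1,0,0,0],[-1,-12,0.8,-2.1,0,0,0],[-1,-18,0.8,-3.2,0,0,0],[-1,-24,0.8,-4.2,0,0,0],[-1,-24,0.8,-4.2,0,0,0]]

```text
t: 17.62
eef_pos: [580.8, 62.1, 77.0]
ee_rot: [-3.14, -0.177, -0.146]
ft_force: [6.0, -0.8, -3.0]
gripper_width: 0.452
finger_force: 29.9
```

Run:
```python
from h import *
print(oget(),orel(4,15.2,10),orel(4,8,5),orel(4,3,2),orel(3,-.5,0))
```

```text
('ox,oy,oz', array([-3.4, -0.4, 16.3]), 'yaw,tilt,roll', array([ 1.000e-02,  1.015e+01, -7.000e-02])) (array([-7.4,  0.3, -0.1]), array([-0.001, -0.003,  0.   ])) (array([-5.2,  0.4,  9.8]), array([-0.001, -0.09 ,  0.   ])) (array([-4.1,  0.4, 16.6]), array([-0.001, -0.142,  0.   ])) (array([-2.5,  0.4, 21.5]), array([-0.001, -0.177,  0.   ]))
```

Request:
step_arm:
  targets:
    - [[-1,-4,0.3,0.2,0,0,0],[-1,-8,0.3,0,0,0,0],[-1,-8,0.3,0,0,0,0],[-1,-8,0.3,0,0,0,0]]

```text
t: 18.12
eef_pos: [575.1, 63.0, 76.8]
ee_rot: [-3.139, -0.181, -0.146]
ft_force: [8.3, -1.4, 2.7]
gripper_width: 0.458
finger_force: 29.9
```

Run:
```python
from h import *
im,p=grab('scene','s2.png');o=w2px(p,[NEST[0],NEST[1],60])[0].astype(int)
c=im[o[1]-75:o[1]+75,o[0]-100:o[0]+100];cv2.imwrite('pics/s2b.png',cv2.resize(c,(800,600),interpolation=cv2.INTER_CUBIC)[:,:,::-1])
print(oget(),orel(4.5,11,7.5),orel(4.5,7.5,5),orel(4.5,4,2.5),orel(4,0,0))
```

```text
('ox,oy,oz', array([ 2.2, -0.5, 16. ]), 'yaw,tilt,roll', array([ 1.000e-02,  1.035e+01, -1.200e-01])) (array([-1.2,  0.4,  6.1]), array([-0.002, -0.05 ,  0.   ])) (array([-0.1,  0.4, 11. ]), array([-0.002, -0.093,  0.   ])) (array([ 0.9,  0.4, 16. ]), array([-0.002, -0.137,  0.   ])) (array([ 2.2,  0.4, 21.6]), array([-0.002, -0.181,  0.   ]))
```

View pics/s2b.png

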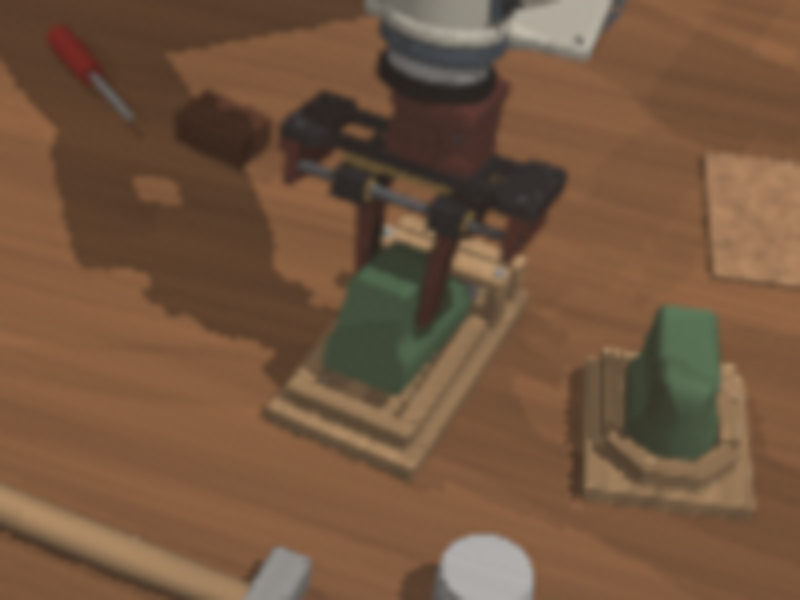

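Request:
step_arm:
  targets:
    - [[-1,-1.8,0.4,5,0,-0.04,0],[-1,-1.8,0.4,9,0,-0.075,0],[-1,-1.4,0.4,13,0,-0.11,0],[-1,-1.4,0.4,13,0,-0.11,0]]

```text
t: 18.68
eef_pos: [576.8, 62.4, 63.3]
ee_rot: [-3.139, -0.071, -0.146]
ft_force: [8.4, -0.7, 0.7]
gripper_width: 0.452
finger_force: 29.9
```

Run:
```python
from h import *
print(oget(),orel(4,3,2),orel(3,0,0))
```

```text
('ox,oy,oz', array([ 5.3, -0.2,  5.3]), 'yaw,tilt,roll', array([-0.02,  4.08, -0.13])) (array([2.6, 0.1, 3.6]), array([-0.002, -0.036, -0.   ])) (array([4.7, 0.1, 7.8]), array([-0.002, -0.071, -0.   ]))
```

Request:
step_arm:
  targets:
    - [[-1,1.5,0.1,3.6,0.002,-0.036,0],[-1,2.5,0.1,7.5,0.002,-0.071,0],[-1,3.5,0.1,8,0.002,-0.071,0],[-1,3.5,0.1,8,0.002,-0.071,0]]

```text
t: 19.18
eef_pos: [579.5, 62.1, 55.9]
ee_rot: [-3.137, 0.001, -0.147]
ft_force: [5.6, 0.6, 6.7]
gripper_width: 0.454
finger_force: 30.0
```

Run:
```python
from h import *
print(oget(),orel(0,0,0))
```

```text
('ox,oy,oz', array([ 5.6, -0.3,  0.1]), 'yaw,tilt,roll', array([-0.03, -0.07, -0.24])) (array([5.5, 0.1, 0. ]), array([-0.004,  0.001, -0.   ]))
```

Request:
step_arm:
  targets:
    - [[-1,2,0,0,0,0,0],[-1,4,0,0,0,0,0],[-1,6,0,0,0,0,0],[-1,6,0,0,0,0,0],[-1,6,0,0,0,0,0]]

```text
t: 19.8
eef_pos: [584.0, 61.3, 55.9]
ee_rot: [-3.138, 0.004, -0.147]
ft_force: [0.0, 1.3, 11.2]
gripper_width: 0.455
finger_force: 30.0
```

Run:
```python
from h import *
print(oget())
```

```text
('ox,oy,oz', array([ 1.2, -0.1,  0.1]), 'yaw,tilt,roll', array([-0.03, -0.22, -0.22]))
```

Request:
step_arm:
  targets:
    - [[0.2,0,0,0,0,0,0],[0.2,0,0,0,0,0,0],[0.2,0,0,0,0,0,0],[0.2,0,0,0,0,0,0]]

```text
t: 20.3
eef_pos: [581.9, 60.6, 53.6]
ee_rot: [-3.139, 0.008, -0.146]
ft_force: [-0.8, 0.1, 0.3]
gripper_width: 0.602
finger_force: 0.0
```

Request:
step_arm:
  targets:
    - [[0.2,0,0,-30,0,0,0],[0.2,0,0,-62,0,0,0],[-1,12,0,-62,0,0,0],[-1,12,0,-62,0,0,0],[-1,12,0,-62,0,0,0]]

```text
t: 20.92
eef_pos: [593.6, 58.6, 114.3]
ee_rot: [-3.14, 0.01, -0.146]
ft_force: [0.5, -0.2, -0.4]
gripper_width: 0.297
finger_force: 0.0
```

Request:
step_arm:
  targets:
    - [[-1,0,0,0,0,0,0],[-1,0,0,0,0,0,0],[-1,0,0,12,0,0,0],[-1,0,0,22,0,0,0],[-1,0,0,24,0,0,0]]

```text
t: 21.55
eef_pos: [594.2, 58.9, 93.2]
ee_rot: [-3.139, 0.008, -0.146]
ft_force: [-10.4, -1.3, 35.4]
gripper_width: 0.005
finger_force: 17.6
```

Request:
step_arm:
  targets:
    - [[-1,0,0,-30,0,0,0],[-1,0,0,-90,0,0,0],[-1,0,0,-110,0,0,0],[-1,-110,-60,-110,0,0,0],[-1,-110,-100,-110,0,0,0]]

```text
t: 22.18
eef_pos: [512.4, 150.1, 202.1]
ee_rot: [-3.14, 0.008, -0.149]
ft_force: [0.8, 0.3, -0.5]
gripper_width: 0.006
finger_force: 0.0
```

Request:
step_arm:
  targets:
    - [[-1,0,0,0,0,0,0],[-1,0,0,0,0,0,0],[-1,0,0,0,0,0,0],[-1,0,0,0,0,0,0]]

```text
t: 22.68
eef_pos: [514.7, 149.4, 202.4]
ee_rot: [-3.139, 0.008, -0.148]
ft_force: [-0.2, -0.8, -0.6]
gripper_width: 0.004
finger_force: 0.0
```

Run:
```python
from fit import *
from nest import draw,TOE,HEEL,S
im,p=grab('wrist','w9.png');print(pose()[1]['eef_pos'])
big=cv2.resize(im,(800,600),interpolation=cv2.INTER_CUBIC)
tt=[S(a,b) for a,b in [((-70,-20,93),(-70,20,93)),((-70,-20,93),(-2,-20,93)),((-70,20,93),(-2,20,93)),((-70,-30,43),(-70,30,43)),((-70,30,43),(40,30,43)),((-70,-30,43),(40,-30,43))]]
hh=[S(a,b) for a,b in [((40,-20,93),(40,20,93)),((-24,-20,93),(40,-20,93)),((-24,20,93),(40,20,93)),((-10,-30,47),(40,-30,47)),((-10,30,47),(40,30,47)),((40,-30,47),(40,30,47))]]
draw(big,p,tt,np.array(NEST),1.5625,np.zeros(2));draw(big,p,hh,np.array([555.1,257.9,-2.9445]),1.5625,np.zeros(2),(0,0,255))
cv2.imwrite('pics/w9b.png',big[:,:,::-1])
for parts,N in((toe,NEST),(heel,(555.1,257.9,-2.9445))):
    P=[q+[0,0,15] for q in parts]
    Q=[np.c_[q[:,:2],np.maximum(q[:,2],32)] for q in P]
    r=fit(Q,[(im,p)],N[:2],[N[2]],110)[0];d=np.array(r[1:3])-N[:2];c,s=np.cos(N[2]),np.sin(N[2]);print(r[0],c*d[0]+s*d[1],-s*d[0]+c*d[1],r[3]-N[2])
```

```text
[514.56087838 149.43744202 202.42782253]
0.09244311600923538 0.7892083403414643 -2.4277487979417063 -0.00645171064660488
0.10439155995845795 -3.237873868783216 1.666084985218347 0.013835135854658454
```

View pics/w9b.png

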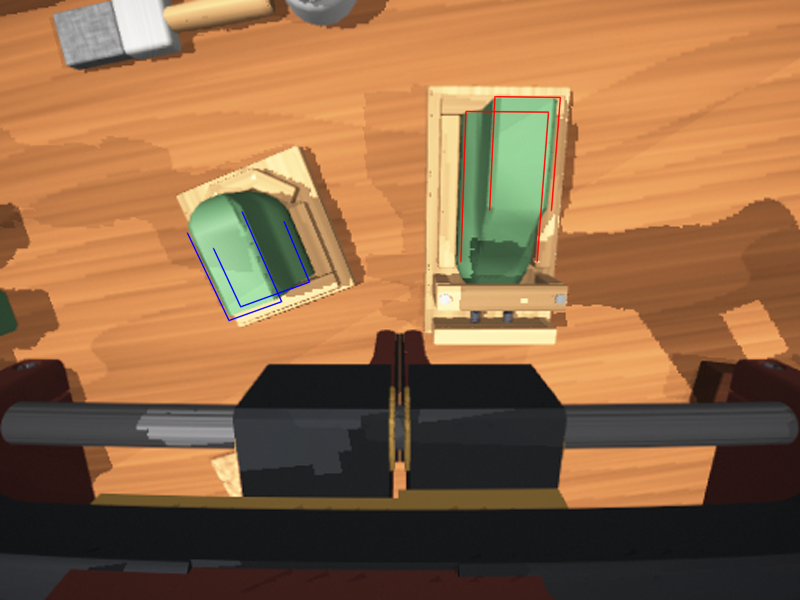

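Run:
```python
from h import *
print(rel([548,256.5,112],[np.pi,0,-.148]))
```

```text
(array([  18.1, -110.6,   90.5]), array([-0.002,  0.008,  0.001]))
```

Request:
step_arm:
  targets:
    - [[-1,18,-60,0,0,0.008,0],[-1,18,-110,30,0,0.008,0],[-1,18,-110,86,0,0.008,0],[-1,18,-110,90,0,0.008,0],[-1,18,-110,90,0,0.008,0]]

```text
t: 23.35
eef_pos: [547.9, 256.3, 113.5]
ee_rot: [-3.139, -0.001, -0.147]
ft_force: [0.6, 0.4, 0.6]
gripper_width: 0.003
finger_force: 0.0
```

Request:
step_arm:
  targets:
    - [[-1,0,0,0,0,0,0],[-1,0,0,8,0,0,0],[-1,0,0,14,0,0,0],[-1,0,0,18,0,0,0],[-1,0,0,18.5,0,0,0]]

```text
t: 23.98
eef_pos: [547.0, 256.7, 93.8]
ee_rot: [-3.14, 0.0, -0.146]
ft_force: [-0.5, 0.2, 0.9]
gripper_width: 0.007
finger_force: 0.0
```

Down to 93.8 with no contact, so the heel's top is at home height or lower. Touch slightly, then retreat.

Request:
step_arm:
  targets:
    - [[-1,0,0,1,0,0,0],[-1,0,0,1.5,0,0,0],[-1,0,0,1.5,0,0,0]]

```text
t: 24.35
eef_pos: [547.4, 256.9, 93.4]
ee_rot: [-3.139, -0.001, -0.146]
ft_force: [-1.1, -0.6, 5.8]
gripper_width: 0.007
finger_force: 2.4
```

Request:
step_arm:
  targets:
    - [[-1,0,0,-40,0,0,0],[-1,0,0,-100,0,0,0],[-1,0,0,-130,0,0,0],[-1,0,0,-130,0,0,0],[-1,0,0,-130,0,0,0]]

```text
t: 24.98
eef_pos: [546.5, 256.2, 221.6]
ee_rot: [-3.14, 0.001, -0.146]
ft_force: [0.5, -0.2, -0.5]
gripper_width: 0.008
finger_force: 0.0
```

Run:
```python
from h import *
s=sensors.get_state();print(s['eef_pos'],s['dq'].round(3));print(robot.finish_job())
```

```text
[546.47631062 256.2431549  221.64679255] [-0.002  0.019  0.01  -0.     0.002  0.001]
the job is handed in; nothing more can be done
None
```

I put both halves in their blocks and handed the job in at about 25 s. By my measurements each is the right way round and flat on its floor (cone tops 93.2 and 93.4 mm, 93 expected). My camera fits put each within about 2–4 mm of home, and no verdict came back.

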